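# Open the braced reagent jar and hold its cap over it

## Robot

A 7-joint arm with a two-finger parallel gripper is mounted at the origin on the work surface. World frame = base frame: x ahead of the robot, y to its left, z up, the work surface at z = 0. Lengths are in m, angles in rad, forces in N, time in s.
With the tool pointing down it reaches from about 0.425 to 1.025 m from the base axis. Payload 9.4 kg.
Tool frame: the origin (TCP) lies on the mounting face of the last link; the fingertips stand 186 mm ahead of it and the grasp point (between the pads) lies 167 mm ahead of it (tip_extent is the distance from the TCP to the fingertips, in m); y points along the fingers, x is the direction in which the jaws open and shut, and the axes are right-handed (so a half turn about y gives the same grasp; the last joint's range is limited). The gripper opens to 93 mm and grips with 3 to 60 N. Pads are 15 mm wide; open, the fingers measure 128 mm over their backs; the gripper's body (75 mm by 188 mm) begins 65 mm behind the grasp point.
Start: joints at [1.13, 0.599, -0.003, 1.599, 0.002, 0.943, -0.08], TCP at [0.258, -0.678, 0.405] pointing down, gripper open.
Joint ranges: [-2.57, 2.57], [-0.35, 1.97], [-1.29, 1.29], [0.11, 2.56], [-1.05, 4.19], [0.11, 1.86], [-2.63, 2.63]. Speed limits (rad/s): [2.22, 2.22, 3.01, 3.01, 3.14, 3.14, 3.14].

## Interface

Orientations are given as [roll, pitch, yaw] about the fixed x, y, z axes, in that order (R = Rz(yaw) Ry(pitch) Rx(roll)).
In Python, from station import sense, camera, sign_off, tip_extent gives the robot as it stands.
- The arm moves only by the tool drive_tool, never from a script. Its argument "series" is a list of rows, each an object with "slide": the shift along the tool's x, y, z in mm, a list of three; "spin": the turn about the tool's y in rad; "grip": the opening, from 0 (shut) to 1 (fully open). In form: [{"slide": [tx, ty, tz], "spin": spin, "grip": grip}, ...]. A call has 1 to 12 rows; each row shifts and turns the pose as measured when the row begins, along the tool's axes as they then stand; what a row does not reach is not made up. A row lasts 1/10 s, in which the tool goes at most 50 mm and 8.59 degrees, less where a joint would pass 70% of its speed; a pose out of reach is approached as far as the arm can. A call with a gripper value outside its range is refused whole. The fingers move at their own pace and stop on an object; "force" is the grip in N (left out, the last holds). Time passes only in rows, so rows that do not move let the fingers close. It gives the time, the measured TCP pose, the force and the opening at its end, in the units of the state.
- sense(): the state, without advancing time (a new reading comes with each control period).
- camera(name): name is "scene" or "top" or "wrist"; returns a dict with "img" (420x560x3 uint8, red, green, blue), "intrinsics" (3x3 intrinsics, pixels), "extrinsics" (4x4, takes a point from camera to world coordinates); the wrist camera has in their place "T_tool_cam" (4x4, takes a point from camera to tool coordinates, whose origin is the TCP and whose axes are the tool frame's). Camera axes: x right, y down, z forward; pixel columns grow to the right and rows downward; lengths in m; the calibration is good to about 2 mm. A picture is of the moment at which its call begins: read the wrist's pose just before it. There is no depth.
- sign_off(): hands the job in, once; it reports no verdict.
The state is a dict: "t": time; "joints": joint angles; "dq": joint speeds; "joint_torque": joint torques, N m; "tcp_pos": TCP position; "ee_rot": TCP orientation; "contact_force": force on the tool from outside, world axes, zero at the start; "moment": the same for the moment, N m; "width": finger opening in m.
Only numpy, scipy, OpenCV 4.12 (cv2) and the standard library are available. Lean on these libraries where they do the work, as an engineer would, in place of code of your own. Each camera call takes 0.05 s, during which the arm holds its last target. There are 200 camera calls.

## Task

Press the blue disc down until the loose brace plate round the square jar sits flat and level in the stand, then unscrew the jar's red cap counter-clockwise and stop turning when its white line meets the green marks on the jar's shoulder, where the thread lets go. Lift the cap straight off and finish still holding it, level and still over the jar, its lower rim one to three centimetres clear above the mouth; the jar stays seated in the stand and the other things on the bench are left alone.

Things in the scene. Friction and masses are not known exactly. Their poses are not given: they have to be found in the camera images.
- stand: Dark grey opening stand fixed to the bench, about 220 x 124, 45 high; origin: centre of its underside on the bench; its x axis is its long axis. The jar stands at x = -45, the press mark lies at x = +75 (mm). The seat for the brace plate is 36 above the bench; low lips along the two long sides reach 45 and keep the plate straight.
- plate: Loose aluminium brace plate, 204 x 100 x 6; origin: centre of its underside, x along its length, z normal to it. Its square opening round the jar, centred at x = -45, stops the jar turning. It lies in the stand with its +x end propped about 12 too high on a stiff brass pin; seated, it is level with its upper face 42 above the bench.
- press_mark (a point): Centre of the blue disc, 28 across, on the upper face of the brace plate at its propped end (plate x = +75); z is the plate's normal. The brass pin is right under it: about 5 N on the disc pushes the pin down and it stays down. Seated, this point is 42 above the bench.
- jar: Square amber jar, 70 x 70 body, standing loose in the stand; origin: centre of its underside, 8 above the bench, z up; its sides are parallel to the stand's. Sloping shoulder 72 to 82 above its underside, then a round neck about 39 across. Two opposite green marks on the rim of the shoulder lie at 1.35 rad (and 1.35 + pi), counter-clockwise from above, from the jar's x axis.
- jar_mouth (a point): Centre of the mouth on top of the jar's neck, 112 above the jar's underside (120 above the bench).
- cap_center (a point): Centre (half-way up) of the jar's ribbed red cap, 54 across, 28 high, hollow, closed on top; its x axis runs along the white line across its top (and down both sides). Screwed on, this point is 9 below the mouth, and the lower rim (14 below this point) is 7 above the jar's shoulder, with nothing beside it: grip it from above across any diameter.
- thread (a joint): How far the cap is screwed open relative to the jar, rad, counter-clockwise from above: 0 tight (start, white line along the jar's x), lets go at about 1.15, white line at the green marks at 1.35, hard stop 1.8. Needs about 0.3 N m, stays where left. The cap does not climb as it turns, and cannot be lifted before it lets go. The jar may turn up to 0.1 rad along before the plate braces it.
- bottle_teal: Bystander: amber round bottle, 58 wide, 115 tall, blue cap; origin: centre of its underside.
- bottle_red: Bystander: amber round bottle, 56 wide, 120 tall, red cap (stands on the bench, not in the stand; leave it); origin: centre of its underside.
- vial_a: Bystander: clear vial, 28 wide, 62 tall, black cap; origin: centre of its underside.
- vial_b: Bystander: green vial, 28 wide, 62 tall, black cap; origin: centre of its underside.
- beaker: Bystander: empty glass beaker, 72 wide, 100 tall; origin: centre of its underside.
- sample_box: Bystander: clear sample box, 90 x 65 x 25; origin: centre of its underside.
- dropper: Bystander: dropper lying flat, red bulb and glass stem, 150 long, 16 high; origin: centre of its underside.
- cap: The same red cap, origin at the centre of its lower rim, z up, x along the white line.

How it is judged:
By the outcome, as a careful person would: the job done as asked, in the order asked, and still so for the second after the job is handed in, while the arm keeps its last pose, push and grip.
It also fails if it takes over 58 s, if anything falls off the work surface, if the arm or the gripper's body presses on something with over 40 N, if the wrist force passes 120 N, or if a joint passes its speed limit or range.

## Working session

There is one attempt and no reset: what is moved stays moved. The work goes in short steps, Python scripts to look and compute and a tool call to move; the robot and the scene stay as the last step left them, time stands still between calls to the robot, and variables do not carry over. Pictures are saved under pics/ and viewed, about 8 in all and at most 12, crops included, and the job is handed in when it is done.

Besides the shell and the picture viewer there is one more tool, called after "Call:" as name([rows], argument=value, ...), one row to a line, values as JSON. drive_tool: Moves the arm, as the interface text tells. Its arguments: {"type":"object","properties":{"series":{"type":"array","items":{"type":"object","properties":{"slide":{"type":"array","items":{"type":"number"}},"spin":{"type":"number"},"grip":{"type":"number"}}}},"force":{"type":"number"}},"required":["series"]}

```bash
mkdir -p pics; ls; python3 - <<'E'
from station import sense,camera,tip_extent
import cv2,numpy as np
s=sense();print(s,tip_extent)
for n in ("scene","top"):
    c=camera(n);cv2.imwrite(f"pics/{n}0.png",c["img"][:,:,::-1]);print(n,c["intrinsics"].tolist(),np.round(c["extrinsics"],4).tolist())
    np.savez(f"{n}0.npz",**c)
c=camera("wrist");print(c["intrinsics"].tolist(),c["T_tool_cam"].tolist())
E
```

```text
pics
{'t': 0.0, 'joints': array([ 1.13029317,  0.60011227, -0.00251117,  1.60014554,  0.0018106 ,
        0.94289775, -0.07981105]), 'dq': array([ 0.00158769,  0.00124732, -0.00130052,  0.00026805,  0.00033045,
        0.00031203, -0.00076987]), 'joint_torque': array([-3.12434540e-04, -7.65065718e+01,  1.49648041e+00, -2.52346963e+01,
       -5.24924125e-02,  1.70817407e-02,  1.65874303e-04]), 'tcp_pos': array([ 0.25789289, -0.67735693,  0.40386391]), 'ee_rot': array([-1.57096606e+00,  1.55210652e-03, -1.20696608e+00]), 'contact_force': array([-0.29217833,  0.43016366, -0.28484502]), 'moment': array([ 0.00682523, -0.03068793, -0.02618779]), 'width': 0.09304372881267134} 0.1861
scene [[406.30999362972995, 0.0, 275.64223849267813], [0.0, 406.30999362972995, 211.84742241136266], [0.0, 0.0, 1.0]] [[-0.4091, 0.6447, -0.6458, 1.2394], [0.9125, 0.2873, -0.2912, 0.3294], [-0.0022, -0.7084, -0.7058, 0.7866], [0.0, 0.0, 0.0, 1.0]]
top [[426.8438545548145, 0.0, 280.86504817859105], [0.0, 426.8438545548145, 211.5758408662602], [0.0, 0.0, 1.0]] [[0.0209, -0.9971, 0.0732, 0.5165], [-0.9998, -0.0208, 0.0012, 0.0658], [0.0003, -0.0732, -0.9973, 1.1919], [0.0, 0.0, 0.0, 1.0]]
[[359.27399914265106, 0.0, 283.66635818168976], [0.0, 359.27399914265106, 206.83832032289064], [0.0, 0.0, 1.0]] [[0.9999991115095047, -0.0013107821085410858, -0.0002425499179045442, 0.0004490025733876468], [-0.00016104485206568306, -0.2994145174249868, 0.9541231161751169, 0.01987055942714122], [-0.001323270476648584, -0.9541222293843822, -0.29941446249274506, 0.08370940746376014], [0.0, 0.0, 0.0, 1.0]]
```

View pics/top0.png

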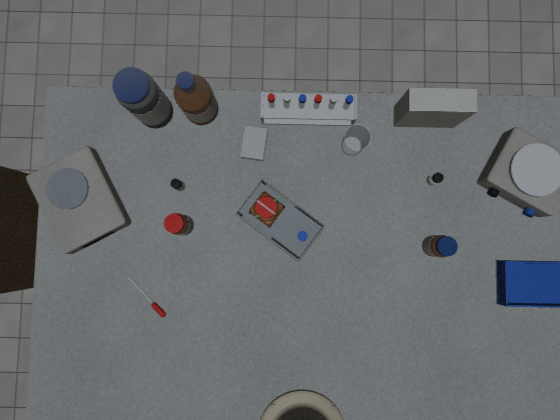

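View pics/scene0.png

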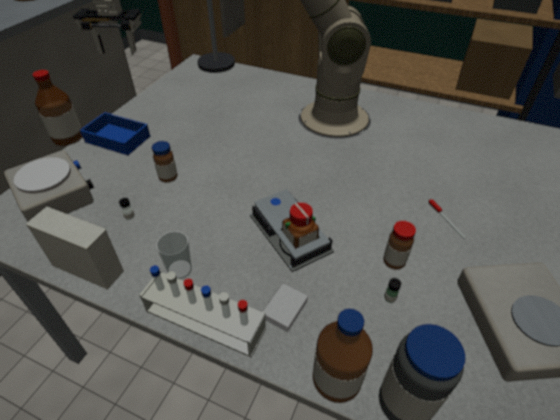

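Top view: red cap at about (266,208), white line across it, blue disc at (302,236), stand running from upper left to lower right. The scene view agrees, with the cap at (301,212) and the disc at (275,202).

```bash
cat > h.py <<'E'
import numpy as np,cv2
def ray(K,E,uv):
    d=E[:3,:3]@np.linalg.solve(K,[uv[0],uv[1],1.]);return E[:3,3],d
def onz(K,E,uv,z):
    o,d=ray(K,E,uv);return o+d*(z-o[2])/d[2]
def two(r1,r2):
    A=np.stack([r1[1],-r2[1]],1);t=np.linalg.lstsq(A,r2[0]-r1[0],rcond=None)[0]
    p=r1[0]+t[0]*r1[1];q=r2[0]+t[1]*r2[1];return (p+q)/2,np.linalg.norm(p-q)
def masks(img):
    h=cv2.cvtColor(img,cv2.COLOR_RGB2HSV);H,S,V=[h[...,i].astype(int) for i in range(3)]
    red=((H<6)|(H>174))&(S>190)&(V>110)
    blue=(H>100)&(H<125)&(S>150)&(V>90)
    white=(S<150)&(V>140)
    return red,blue,white,h
E
python3 - <<'E'
from h import *
R={}
for n,box in (("top",(235,180,325,262)),("scene",(250,185,335,265))):
    c=np.load(n+"0.npz");K,E,img=c["intrinsics"],c["extrinsics"],c["img"]
    x0,y0,x1,y1=box;red,blue,wh,h=masks(img)
    for nm,m,z in (("red",red,.125),("blue",blue,.053)):
        mm=np.zeros(m.shape,np.uint8);mm[y0:y1,x0:x1]=m[y0:y1,x0:x1]
        k,l,st,ce=cv2.connectedComponentsWithStats(mm)
        for i in range(1,k):
            if st[i,4]>20:
                print(n,nm,st[i],ce[i].round(1),onz(K,E,ce[i],z).round(4))
                bl=ce[i]
        R[n,nm]=ray(K,E,bl)
    s=cv2.resize(img[y0:y1,x0:x1],None,fx=5,fy=5,interpolation=cv2.INTER_CUBIC)
    cv2.imwrite(f"pics/{n}crop.png",s[:,:,::-1])
print(two(R["top","blue"],R["scene","blue"]))
E
```

```text
Traceback (most recent call last):
NameError: name 'bl' is not defined. Did you mean: 'l'?
```

```bash
cat > loc.py <<'E'
from h import *
c=np.load("top0.npz");print(cv2.cvtColor(c["img"],cv2.COLOR_RGB2HSV)[[205,213,208,236],[258,270,266,302]])
R={}
for n,box in (("top",(235,180,325,262)),("scene",(250,185,335,265))):
    c=np.load(n+"0.npz");K,E,img=c["intrinsics"],c["extrinsics"],c["img"]
    x0,y0,x1,y1=box;red,blue,wh,h=masks(img)
    s=cv2.resize(img[y0:y1,x0:x1],None,fx=5,fy=5,interpolation=cv2.INTER_CUBIC)
    cv2.imwrite(f"pics/{n}crop.png",s[:,:,::-1])
    for nm,m,z in (("red",red,.125),("blue",blue,.053)):
        mm=np.zeros(m.shape,np.uint8);mm[y0:y1,x0:x1]=m[y0:y1,x0:x1]
        k,l,st,ce=cv2.connectedComponentsWithStats(mm)
        for i in range(1,k):
            if st[i,4]>20:
                print(n,nm,st[i],ce[i].round(1),onz(K,E,ce[i],z).round(4))
                R[n,nm]=ray(K,E,ce[i])
print(two(R["top","blue"],R["scene","blue"]))
E
sed -i 's/(S>190)&(V>110)/(S>170)\&(V>80)/;s/(S>150)&(V>90)/(S>120)\&(V>60)/' h.py; python3 loc.py
```

```text
[[  0 172 141]
 [  1 171 140]
 [179  55 140]
 [110 172 141]]
top red [258 196  19  16 141] [268.5 202.2] [0.6176 0.0986 0.125 ]
top red [255 202  18  16 135] [261.8 210.9] [0.5954 0.1149 0.125 ]
top blue [298 231  10  10  81] [302.2 235.6] [0.5371 0.0091 0.053 ]
scene red [299 203  13  14  86] [306.3 208.3] [0.5945 0.1167 0.125 ]
scene red [290 205  16  14 120] [296.3 212.8] [0.6174 0.1011 0.125 ]
scene blue [271 198   9   7  51] [275.1 201.2] [0.5326 0.0093 0.053 ]
(array([0.53673065, 0.0101644 , 0.05699851]), np.float64(0.0018226231543012233))
```

View pics/topcrop.png

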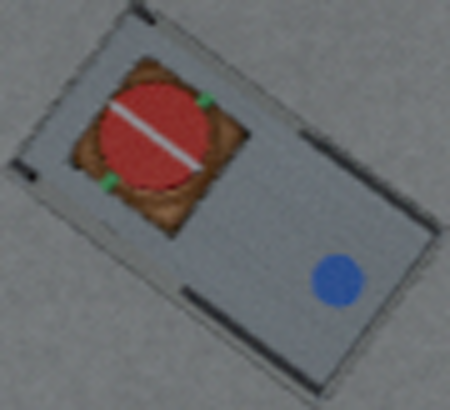

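Cap centre is about (0.606, 0.108) and the disc about (0.537, 0.010). They lie 120 mm apart, which matches the given sizes, so the stand's x axis points at -2.18 rad. The green marks sit on the expected diagonal. I'm moving toward the disc.

Call:
drive_tool([
  {"slide": [-36, 0, 34], "spin": 0, "grip": 0},
  {"slide": [-36, 0, 34], "spin": 0, "grip": 0},
  {"slide": [-36, 0, 34], "spin": 0, "grip": 0},
  {"slide": [-36, 0, 34], "spin": 0, "grip": 0},
  {"slide": [-36, 0, 34], "spin": 0, "grip": 0},
  {"slide": [-36, 0, 34], "spin": 0, "grip": 0},
  {"slide": [-36, 0, 34], "spin": 0, "grip": 0},
  {"slide": [-36, 0, 34], "spin": 0, "grip": 0},
  {"slide": [-36, 0, 34], "spin": 0, "grip": 0},
  {"slide": [-36, 0, 34], "spin": 0, "grip": 0},
  {"slide": [-36, 0, 34], "spin": 0, "grip": 0},
  {"slide": [-36, 0, 34], "spin": 0, "grip": 0},
], force=35)

```text
t: 1.35
tcp_pos: [0.4857, -0.1266, 0.4007]
ee_rot: [-1.573, 0.0, -1.22]
contact_force: [1.2, -0.2, 0.9]
width: 0.0026
```

Call:
drive_tool([
  {"slide": [0, 0, 0], "spin": -0.13, "grip": 0},
  {"slide": [0, 0, 0], "spin": -0.13, "grip": 0},
  {"slide": [0, 0, 0], "spin": -0.13, "grip": 0},
  {"slide": [0, 0, 0], "spin": -0.13, "grip": 0},
  {"slide": [0, 0, 0], "spin": -0.1, "grip": 0},
  {"slide": [0, 0, 0], "spin": 0, "grip": 0},
])

```text
t: 1.95
tcp_pos: [0.4891, -0.115, 0.4003]
ee_rot: [-1.57, 0.003, -0.559]
contact_force: [0.1, -0.9, 0.6]
width: 0.0006
```

```bash
cat > to.py <<'E'
import sys,numpy as np
from station import sense
from scipy.spatial.transform import Rotation as Ro
s=sense();R=Ro.from_euler("xyz",s["ee_rot"]).as_matrix()
tgt=np.array([float(v) for v in sys.argv[1:4]]);yaw=float(sys.argv[4])
tip=s["tcp_pos"]+R[:,1]*.1861
print("t",s["t"],"tip",tip.round(4),"rot",s["ee_rot"].round(4),"need tool mm",(R.T@(tgt-tip)*1000).round(1),"spin",round(-(yaw-s["ee_rot"][2]),3),"F",s["contact_force"].round(1),"M",s["moment"].round(2),"w",round(s["width"],4),"J",s["joints"].round(2))
E
python3 to.py .537 .0095 .08 -.613
```

```text
t 1.95 tip [ 0.4888 -0.1146  0.2142] rot [-1.57    0.0028 -0.5587] need tool mm [-24.5 134.4 130.6] spin 0.054 F [ 0.1 -0.9  0.6] M [-0.06 -0.09  0.01] w 0.0006 J [ 0.31  0.35 -0.25  2.09  0.13  0.71 -0.58]
```

Call:
drive_tool([
  {"slide": [-8, 0, 40], "spin": 0.05, "grip": 0},
  {"slide": [-8, 0, 40], "spin": 0, "grip": 0},
  {"slide": [-8, 20, 40], "spin": 0, "grip": 0},
  {"slide": [0, 40, 8], "spin": 0, "grip": 0},
  {"slide": [0, 30, 0], "spin": 0, "grip": 0},
  {"slide": [0, 0, 0], "spin": 0, "grip": 0},
])

```text
t: 2.55
tcp_pos: [0.5442, 0.0071, 0.3088]
ee_rot: [-1.567, -0.001, -0.636]
contact_force: [-0.6, -0.4, 0.2]
width: 0.0006
```

```bash
python3 to.py .537 .0095 .057 -.613; python3 - <<'E'
from station import camera
import cv2
for n in ("scene","top"):
    i=camera(n)["img"][150:280,200:380] if n=="scene" else camera(n)["img"][150:280,200:380]
    cv2.imwrite(f"pics/p1{n}.png",cv2.resize(i,None,fx=3,fy=3,interpolation=cv2.INTER_CUBIC)[:,:,::-1])
E
python3 -c "
import cv2;cv2.imwrite('pics/p1.png',cv2.vconcat([cv2.imread('pics/p1scene.png')[:300],cv2.imread('pics/p1top.png')[:300]]))"
```

```text
t 2.55 tip [0.5447 0.0075 0.1227] rot [-1.5672e+00 -9.0000e-04 -6.3640e-01] need tool mm [-7.4 65.7 -3.2] spin -0.023 F [-0.6 -0.4  0.2] M [-0.   -0.05  0.03] w 0.0006 J [ 0.02  0.52 -0.2   2.09  0.19  0.54 -0.95]
```

View pics/p1.png

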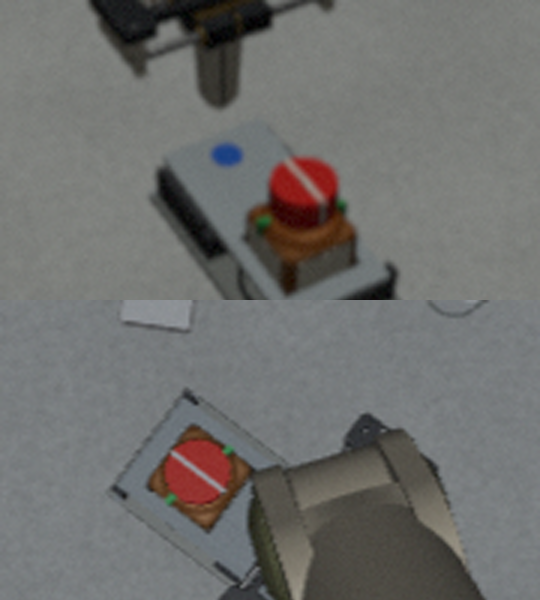

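The crops show the closed fingertips at (218,100), above the blue disc at (227,154). The gripper body lies across the stand, clear of the cap.

Call:
drive_tool([
  {"slide": [-7, 10, -3], "spin": 0, "grip": 0},
  {"slide": [0, 25, 0], "spin": 0, "grip": 0},
  {"slide": [0, 15, 0], "spin": 0, "grip": 0},
  {"slide": [0, 0, 0], "spin": 0, "grip": 0},
])

```text
t: 3.05
tcp_pos: [0.5397, 0.0058, 0.2681]
ee_rot: [-1.559, -0.013, -0.646]
contact_force: [-0.5, 0.1, -0.7]
width: 0.0006
```

```bash
python3 to.py .537 .0095 .042 -.613
```

```text
t 3.05 tip [0.5429 0.0061 0.082 ] rot [-1.5592 -0.013  -0.6462] need tool mm [-7.3 39.9 -1.3] spin -0.033 F [-0.5  0.1 -0.7] M [-0.04  0.02 -0.01] w 0.0006 J [-0.    0.58 -0.16  2.14  0.22  0.42 -0.98]
```

Call:
drive_tool([
  {"slide": [-8, 0, -2], "spin": -0.03, "grip": 0},
  {"slide": [0, 12, 0], "spin": 0, "grip": 0},
  {"slide": [0, 10, 0], "spin": 0, "grip": 0},
  {"slide": [0, 0, 0], "spin": 0, "grip": 0},
])

```text
t: 3.45
tcp_pos: [0.533, 0.0082, 0.2492]
ee_rot: [-1.556, -0.019, -0.617]
contact_force: [0.8, -0.3, 0.1]
width: 0.0003
```

```bash
python3 to.py .537 .0095 .042 -.613
```

```text
t 3.45 tip [0.5375 0.0084 0.0631] rot [-1.5557 -0.0189 -0.617 ] need tool mm [-1.4 21.1  0.3] spin -0.004 F [ 0.8 -0.3  0.1] M [-0.05  0.03 -0.03] w 0.0003 J [-0.02  0.61 -0.15  2.16  0.25  0.36 -0.99]
```

Call:
drive_tool([
  {"slide": [-1, 5, 0], "spin": 0, "grip": 0},
  {"slide": [0, 5, 0], "spin": 0, "grip": 0},
  {"slide": [0, 5, 0], "spin": 0, "grip": 0},
  {"slide": [0, 3, 0], "spin": 0, "grip": 0},
])

```text
t: 3.85
tcp_pos: [0.5324, 0.0086, 0.2301]
ee_rot: [-1.557, -0.019, -0.617]
contact_force: [-0.8, -1.2, 3.6]
width: 0.0005
```

```bash
python3 to.py .537 .0095 .042 -.613
```

```text
t 3.85 tip [0.5368 0.0088 0.0441] rot [-1.5566 -0.0188 -0.6175] need tool mm [-0.3  2.1  0.7] spin -0.004 F [-0.8 -1.2  3.6] M [-0.2   0.21 -0.05] w 0.0005 J [-0.03  0.64 -0.13  2.17  0.26  0.32 -1.  ]
```

Call:
drive_tool([
  {"slide": [0, 3, 0], "spin": 0, "grip": 0},
  {"slide": [0, 3, 0], "spin": 0, "grip": 0},
])

```text
t: 4.05
tcp_pos: [0.5322, 0.0088, 0.228]
ee_rot: [-1.557, -0.021, -0.618]
contact_force: [-16.7, 0.3, 84.1]
width: 0.0003
```

```bash
python3 to.py .537 .0095 .042 -.613
```

```text
t 4.05 tip [0.5368 0.0087 0.0419] rot [-1.5569 -0.0209 -0.6176] need tool mm [-0.3 -0.1  0.8] spin -0.005 F [-16.7   0.3  84.1] M [0.02 3.69 0.  ] w 0.0003 J [-0.04  0.64 -0.12  2.18  0.26  0.31 -1.  ]
```

The press bottomed out hard at 84 N, under the 120 N limit, with the tip at z = 0.042. I'm backing off at once and will check that the plate is level.

Call:
drive_tool([
  {"slide": [0, -15, 0], "spin": 0, "grip": 0},
  {"slide": [0, -40, 0], "spin": 0, "grip": 0},
  {"slide": [0, -45, 0], "spin": 0, "grip": 0},
  {"slide": [0, -45, 0], "spin": 0, "grip": 0.5},
  {"slide": [0, 0, 0], "spin": 0, "grip": 1},
])

```text
t: 4.55
tcp_pos: [0.5292, 0.01, 0.3781]
ee_rot: [-1.555, -0.022, -0.616]
contact_force: [0.6, 0.1, -0.2]
width: 0.0121
```

```bash
python3 to.py .606 .1075 .16 -.613; python3 - <<'E'
from station import camera
from h import *
R={}
for n in ("scene","top"):
    c=camera(n);np.savez(n+"1.npz",**c);K,E,i=c["intrinsics"],c["extrinsics"],c["img"]
    red,blue,_,_=masks(i)
    for nm,m in (("blue",blue),("red",red)):
        m=m.astype(np.uint8);m[:185]=0;m[265:]=0;m[:,:235]=0;m[:,335:]=0
        k,l,st,ce=cv2.connectedComponentsWithStats(m)
        for j in range(1,k):
            if st[j,4]>20: print(n,nm,st[j],ce[j].round(1)); R[n,nm]=ray(K,E,ce[j])
    cv2.imwrite(f"pics/p2{n}.png",cv2.resize(i[170:270,220:380],None,fx=3.4,fy=3,interpolation=cv2.INTER_CUBIC)[:,:,::-1])
try: print(two(R["top","blue"],R["scene","blue"]))
except KeyError as e: print(e)
cv2.imwrite('pics/p2.png',cv2.vconcat([cv2.imread('pics/p2scene.png'),cv2.imread('pics/p2top.png')]))
E
```

```text
t 4.55 tip [0.5342 0.01   0.1921] rot [-1.5554 -0.0219 -0.6159] need tool mm [  1.6  34.  120.6] spin -0.003 F [ 0.6  0.1 -0.2] M [-0.   -0.   -0.01] w 0.0121 J [ 0.05  0.41 -0.24  2.07  0.16  0.65 -0.91]
scene blue [271 202   9   6  45] [275.2 204.4]
scene red [299 203  13  14  86] [306.3 208.6]
scene red [290 205  16  14 118] [296.4 212.8]
top red [258 196  19  16 139] [268.6 202.3]
top red [255 202  18  16 131] [261.7 210.9]
('top', 'blue')
```

View pics/p2.png

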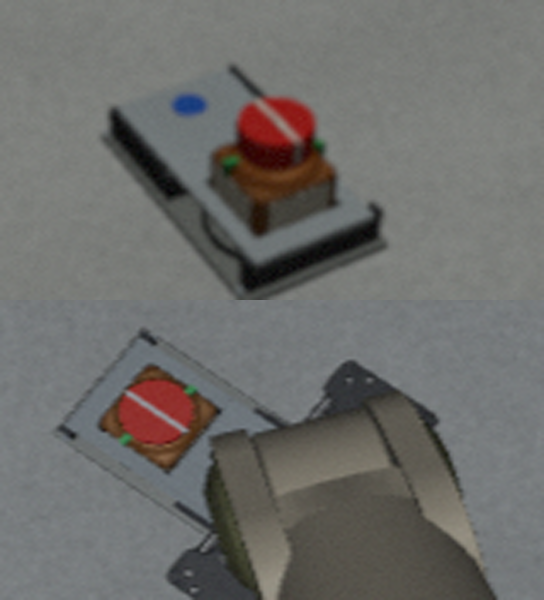

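The disc dropped about 10 mm in the scene view, from row 201.2 to 204.4, and the plate lies flush between the lips. Next is the cap.

Call:
drive_tool([
  {"slide": [0, 0, 30], "spin": 0, "grip": 1},
  {"slide": [0, 0, 40], "spin": 0, "grip": 1},
  {"slide": [0, 0, 35], "spin": 0, "grip": 1},
  {"slide": [0, 0, 15], "spin": 0, "grip": 1},
  {"slide": [0, 0, 0], "spin": 0, "grip": 1},
])

```text
t: 5.15
tcp_pos: [0.5983, 0.1088, 0.3666]
ee_rot: [-1.568, -0.011, -0.619]
contact_force: [-0.8, -0.9, 0.0]
width: 0.0599
```

```bash
python3 to.py .606 .1075 .096 -.613; python3 - <<'E'
from station import camera,sense
from h import *
from scipy.spatial.transform import Rotation as Ro
s=sense();c=camera("wrist");T=np.eye(4);T[:3,:3]=Ro.from_euler("xyz",s["ee_rot"]).as_matrix();T[:3,3]=s["tcp_pos"]
E=T@c["T_tool_cam"];K=c["intrinsics"];i=c["img"];np.savez("w1.npz",**c,E=E)
h=cv2.cvtColor(i,cv2.COLOR_RGB2HSV);m=(((h[...,0]<6)|(h[...,0]>174))&(h[...,1]>150)&(h[...,2]>60)).astype(np.uint8)
k,l,st,ce=cv2.connectedComponentsWithStats(m)
for j in range(1,k):
    if st[j,4]>300: print(st[j],ce[j].round(1),onz(K,E,ce[j],.125).round(4))
cv2.imwrite("pics/w1.png",i[:,:,::-1])
E
```

```text
t 5.15 tip [0.6002 0.1081 0.1805] rot [-1.5684 -0.0106 -0.6189] need tool mm [ 4.2 84.6  2.7] spin -0.006 F [-0.8 -0.9  0. ] M [-0.03  0.02  0.05] w 0.0599 J [-0.12  0.51 -0.22  1.91  0.17  0.74 -1.06]
[ 247  183   38   79 2277] [268.6 222.5] [0.5947 0.116  0.125 ]
[ 292  183   37   79 2260] [307.3 222.5] [0.6154 0.1012 0.125 ]
```

View pics/w1.png

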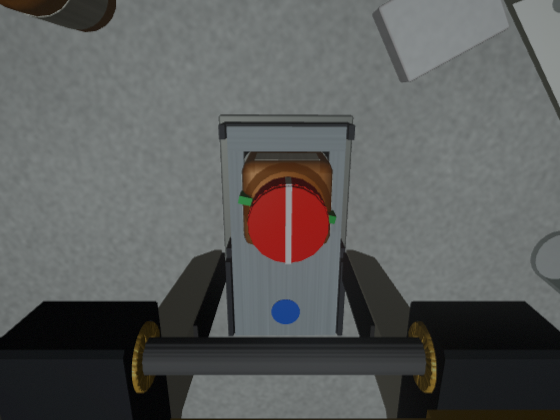

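The wrist view shows the cap's top circle centred at about (288,221), which casts to (0.605, 0.109) and agrees with the other two views. The green marks are at (246,200) and (333,217), and the plate looks even between the lips, with the disc at (286,312).

Call:
drive_tool([
  {"slide": [5, 0, 3], "spin": 0, "grip": 1},
  {"slide": [0, 10, 0], "spin": 0, "grip": 1},
  {"slide": [0, 0, 0], "spin": 0, "grip": 1},
  {"slide": [0, 0, 0], "spin": 0, "grip": 1},
])

```text
t: 5.6
tcp_pos: [0.602, 0.1022, 0.354]
ee_rot: [-1.574, -0.009, -0.624]
contact_force: [-0.1, -0.3, -0.2]
width: 0.0922
```

```bash
python3 to.py .6055 .108 .097 -.613; python3 - <<'E'
from h import *
c=np.load("w1.npz");_,b,_,_=masks(c["img"]);m=b.astype(np.uint8);m[:290]=0;m[335:]=0;m[:,:260]=0;m[:,320:]=0
M=cv2.moments(m,True);uv=(M["m10"]/M["m00"],M["m01"]/M["m00"]);print(uv,onz(c["intrinsics"],c["E"],uv,.042),onz(c["intrinsics"],c["E"],uv,.053))
r=np.load("scene1.npz")
print(two(ray(c["intrinsics"],c["E"],uv),ray(r["intrinsics"],r["extrinsics"],(275.2,204.4))))
E
```

```text
t 5.6 tip [0.603  0.1007 0.168 ] rot [-1.5744 -0.0091 -0.6243] need tool mm [-2.9 70.9  7.7] spin -0.011 F [-0.1 -0.3 -0.2] M [-0.03 -0.02  0.01] w 0.0922 J [-0.11  0.53 -0.22  1.91  0.18  0.72 -1.06]
(285.1027027027027, 311.3945945945946) [0.5336023  0.00951415 0.042     ] [0.53770068 0.01554027 0.053     ]
(array([0.53394444, 0.01002861, 0.0428991 ]), np.float64(3.906252660941707e-05))
```

Triangulating wrist and scene puts the disc at 42.9 mm, against the seated 42 mm. I'm descending over the cap.

Call:
drive_tool([
  {"slide": [-3, 10, 8], "spin": -0.01, "grip": 1},
  {"slide": [0, 20, 0], "spin": 0, "grip": 1},
  {"slide": [0, 0, 0], "spin": 0, "grip": 1},
])

```text
t: 5.9
tcp_pos: [0.6044, 0.1101, 0.3231]
ee_rot: [-1.574, -0.01, -0.615]
contact_force: [-1.0, -0.9, -0.5]
width: 0.0926
```

```bash
python3 to.py .6055 .108 .097 -.613
```

```text
t 5.9 tip [0.6057 0.1086 0.137 ] rot [-1.5735 -0.01   -0.6146] need tool mm [-0.2 40.  -0.5] spin -0.002 F [-1.  -0.9 -0.5] M [ 0.  0. -0.] w 0.0926 J [-0.13  0.57 -0.21  1.93  0.2   0.66 -1.08]
```

Call:
drive_tool([
  {"slide": [0, 15, 0], "spin": 0, "grip": 1},
  {"slide": [0, 15, 0], "spin": 0, "grip": 1},
  {"slide": [0, 7, 0], "spin": 0, "grip": 1},
  {"slide": [0, 0, 0], "spin": 0, "grip": 1},
])

```text
t: 6.3
tcp_pos: [0.6052, 0.1112, 0.2853]
ee_rot: [-1.572, -0.01, -0.613]
contact_force: [-0.4, 0.6, -0.1]
width: 0.0927
```

```bash
python3 to.py .6055 .108 .097 -.613
```

```text
t 6.3 tip [0.6066 0.1098 0.0992] rot [-1.5721 -0.0105 -0.6129] need tool mm [ 0.1  2.2 -2.2] spin 0.0 F [-0.4  0.6 -0.1] M [ 0.02 -0.01 -0.01] w 0.0927 J [-0.15  0.62 -0.19  1.95  0.22  0.58 -1.1 ]
```

Call:
drive_tool([
  {"slide": [0, 0, -2], "spin": 0, "grip": 1},
  {"slide": [0, 0, 0], "spin": 0, "grip": 0},
  {"slide": [0, 0, 0], "spin": 0, "grip": 0},
  {"slide": [0, 0, 0], "spin": 0, "grip": 0},
  {"slide": [0, 0, 0], "spin": 0, "grip": 0},
  {"slide": [0, 0, 0], "spin": 0, "grip": 0},
], force=40)

```text
t: 6.9
tcp_pos: [0.6045, 0.1096, 0.2875]
ee_rot: [-1.57, -0.013, -0.613]
contact_force: [0.2, 0.3, -0.6]
width: 0.0578
```

```bash
python3 to.py .6055 .108 .099 -.613
```

```text
t 6.9 tip [0.6066 0.1084 0.1014] rot [-1.5698 -0.0125 -0.6131] need tool mm [-0.7  2.4 -0.9] spin -0.0 F [ 0.2  0.3 -0.6] M [-0.01  0.02  0.04] w 0.0578 J [-0.15  0.62 -0.19  1.95  0.22  0.58 -1.1 ]
```

Call:
drive_tool([
  {"slide": [0, 2, 0], "spin": 0, "grip": 0},
  {"slide": [0, 1, 0], "spin": 0, "grip": 0},
  {"slide": [0, 0, 0], "spin": 0, "grip": 0},
])

```text
t: 7.2
tcp_pos: [0.6036, 0.1104, 0.287]
ee_rot: [-1.57, -0.012, -0.612]
contact_force: [1.7, 0.0, -2.9]
width: 0.0541
```

```bash
python3 to.py .6055 .108 .099 -.613
```

```text
t 7.2 tip [0.6055 0.1092 0.1009] rot [-1.57   -0.0121 -0.6124] need tool mm [ 0.6  1.9 -1. ] spin 0.001 F [ 1.7  0.  -2.9] M [-0.08 -0.15  0.  ] w 0.0541 J [-0.15  0.62 -0.19  1.95  0.22  0.58 -1.1 ]
```

Call:
drive_tool([
  {"slide": [0, 0, 0], "spin": -0.1, "grip": 0},
  {"slide": [0, 0, 0], "spin": -0.1, "grip": 0},
  {"slide": [0, 0, 0], "spin": -0.1, "grip": 0},
  {"slide": [0, 0, 0], "spin": -0.1, "grip": 0},
])

```text
t: 7.6
tcp_pos: [0.603, 0.1109, 0.2869]
ee_rot: [-1.575, -0.01, -0.201]
contact_force: [-1.6, -0.9, 1.5]
width: 0.0536
```

```bash
python3 to.py .6055 .1092 .101 .74
```

```text
t 7.6 tip [0.6048 0.1097 0.1008] rot [-1.5751 -0.0104 -0.2015] need tool mm [ 0.8 -0.2 -0.4] spin -0.941 F [-1.6 -0.9  1.5] M [ 0.11  0.27 -0.27] w 0.0536 J [-0.07  0.63 -0.31  1.95  0.33  0.61 -0.8 ]
```

Call:
drive_tool([
  {"slide": [0.5, 0, 0], "spin": -0.1, "grip": 0},
  {"slide": [0, 0, 0], "spin": -0.1, "grip": 0},
  {"slide": [0, 0, 0], "spin": -0.1, "grip": 0},
  {"slide": [0, 0, 0], "spin": -0.1, "grip": 0},
  {"slide": [0, 0, 0], "spin": -0.1, "grip": 0},
  {"slide": [0, 0, 0], "spin": -0.1, "grip": 0},
])

```text
t: 8.2
tcp_pos: [0.6023, 0.1108, 0.2869]
ee_rot: [-1.579, -0.003, 0.418]
contact_force: [-2.0, 0.2, 2.1]
width: 0.0539
```

```bash
python3 to.py .6055 .1092 .101 .74
```

```text
t 8.2 tip [0.6033 0.1096 0.1008] rot [-1.5785 -0.0027  0.4183] need tool mm [ 1.8 -0.2 -1.3] spin -0.322 F [-2.   0.2  2.1] M [ 0.02  0.28 -0.41] w 0.0539 J [ 0.04  0.65 -0.48  1.94  0.49  0.66 -0.33]
```

Call:
drive_tool([
  {"slide": [1, 0, -1], "spin": -0.1, "grip": 0},
  {"slide": [0, 0, 0], "spin": -0.1, "grip": 0},
  {"slide": [0, 0, 0], "spin": -0.06, "grip": 0},
  {"slide": [0, 0, 0], "spin": 0, "grip": 0},
])

```text
t: 8.6
tcp_pos: [0.6023, 0.1103, 0.2869]
ee_rot: [-1.576, 0.002, 0.688]
contact_force: [-1.3, -0.1, 2.5]
width: 0.0535
```

```bash
python3 to.py .6055 .1092 .101 .74; python3 - <<'E'
from station import camera,sense
from h import *
from scipy.spatial.transform import Rotation as Ro
s=sense();c=camera("wrist");T=np.eye(4);T[:3,:3]=Ro.from_euler("xyz",s["ee_rot"]).as_matrix();T[:3,3]=s["tcp_pos"]
np.savez("w2.npz",**c,E=T@c["T_tool_cam"]);a=cv2.resize(c["img"][200:420,130:430],None,fx=2,fy=2,interpolation=cv2.INTER_CUBIC)[:,:280*2]
cs=camera("scene");np.savez("scene2.npz",**cs);ct=camera("top");np.savez("top2.npz",**ct)
b=cv2.resize(cs["img"][180:255,250:350],(560,420),interpolation=cv2.INTER_CUBIC)[:400]
cv2.imwrite("pics/w2.png",c["img"][:,:,::-1]);cv2.imwrite("pics/s2.png",b[:,:,::-1])
E
```

```text
t 8.6 tip [0.6027 0.1093 0.1008] rot [-1.5762  0.0019  0.6882] need tool mm [ 2.1 -0.1 -1.9] spin -0.052 F [-1.3 -0.1  2.5] M [ 0.07  0.12 -0.18] w 0.0535 J [ 0.09  0.67 -0.56  1.94  0.55  0.69 -0.12]
```

View pics/w2.png

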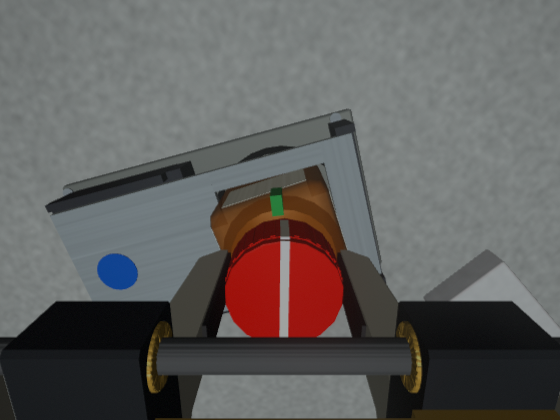

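View pics/s2.png

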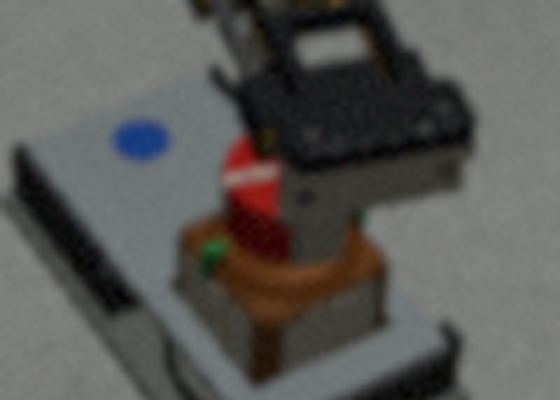

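The wrist view shows the white line at column 285 and the green mark at (277,202), so the cap needs a little more counter-clockwise turn. I'll measure how much.

```bash
cat > ang.py <<'E'
import sys
from h import *
c=np.load(sys.argv[1]);K,E,i=c["intrinsics"],c["E"],c["img"]
h=cv2.cvtColor(i,cv2.COLOR_RGB2HSV).astype(int);H,S,V=h[...,0],h[...,1],h[...,2]
red=((H<6)|(H>174))&(S>150)&(V>60)
rows=[]
for r in range(255,330):
    x=np.where(red[r,200:370])[0]+200
    if len(x)<40: continue
    w=[q for q in range(x[0],x[-1]) if S[r,q]<120 and V[r,q]>110]
    if 2<len(w)<20: rows.append((np.mean(w),r,x[0],x[-1]))
P=np.array([onz(K,E,(a,r),.125)[:2] for a,r,_,_ in rows])
vx,vy,x0,y0=cv2.fitLine(P.astype(np.float32),cv2.DIST_HUBER,0,1e-4,1e-4).ravel()
la=np.arctan2(vy,vx)%np.pi
# far silhouette width -> cap centre: widest row
w=max(rows,key=lambda q:q[3]-q[2]);C=onz(K,E,((w[2]+w[3])/2,w[1]),.125);print("widest",w,C.round(4),"diam",np.linalg.norm(onz(K,E,(w[2],w[1]),.125)-onz(K,E,(w[3]+1,w[1]),.125)))
m=((H>45)&(H<85)&(S>120)&(V>50)).astype(np.uint8);k,l,st,ce=cv2.connectedComponentsWithStats(m)
for j in range(1,k):
    if st[j,4]>40:
        for z in (.080,.084):
            g=onz(K,E,ce[j],z)-C
            ga=np.arctan2(g[1],g[0])%np.pi;print(st[j],ce[j].round(1),"r",np.hypot(*g[:2]).round(4),"green",ga.round(3),"line",la.round(3),"need ccw",(ga-la).round(3))
# plate long edges for jar/stand yaw
E
python3 ang.py w2.npz
```

```text
widest (np.float64(284.0), 285, np.int64(225), np.int64(343)) [0.6009 0.1112 0.125 ] diam 0.0529207447562
[270 194  14  22 249] [276.5 204.6] r 0.0237 green 2.434 line 2.248 need ccw 0.186
[270 194  14  22 249] [276.5 204.6] r 0.025 green 2.422 line 2.248 need ccw 0.174
```

The mark is a radial bar on the slope at r of about 27 mm. That gives a need of about 0.14–0.17 rad, matching 1.35 plus the 0.1 jar play minus the 1.30 already turned. I'm turning 0.15.

Call:
drive_tool([
  {"slide": [1, 0, -1], "spin": -0.08, "grip": 0},
  {"slide": [1, 0, -1], "spin": -0.07, "grip": 0},
  {"slide": [0, 0, 0], "spin": 0, "grip": 0},
])

```text
t: 9.05
tcp_pos: [0.6029, 0.1107, 0.287]
ee_rot: [-1.574, 0.008, 0.837]
contact_force: [-0.4, -1.0, 1.0]
width: 0.0535
```

```bash
python3 to.py .6055 .1092 .101 .84; cat > shot.py <<'E'
import sys
from station import camera,sense
from h import *
from scipy.spatial.transform import Rotation as Ro
s=sense();c=camera("wrist");T=np.eye(4);T[:3,:3]=Ro.from_euler("xyz",s["ee_rot"]).as_matrix();T[:3,3]=s["tcp_pos"]
np.savez(sys.argv[1]+".npz",**c,E=T@c["T_tool_cam"]);cv2.imwrite(f"pics/{sys.argv[1]}.png",c["img"][:,:,::-1])
E
python3 shot.py w3; python3 ang.py w3.npz
```

```text
t 9.05 tip [0.6024 0.1091 0.1009] rot [-1.5742  0.008   0.8371] need tool mm [ 2.1 -0.1 -2.2] spin -0.003 F [-0.4 -1.   1. ] M [-0.   -0.08 -0.23] w 0.0535 J [ 0.12  0.68 -0.6   1.93  0.59  0.71 -0.  ]
widest (np.float64(284.0), 285, np.int64(225), np.int64(343)) [0.6005 0.1107 0.125 ] diam 0.05296034982260184
[280 194  13  22 241] [285.7 204.3] r 0.0237 green 2.382 line 2.396 need ccw -0.014
[280 194  13  22 241] [285.7 204.3] r 0.0249 green 2.383 line 2.396 need ccw -0.013
```

View pics/w3.png

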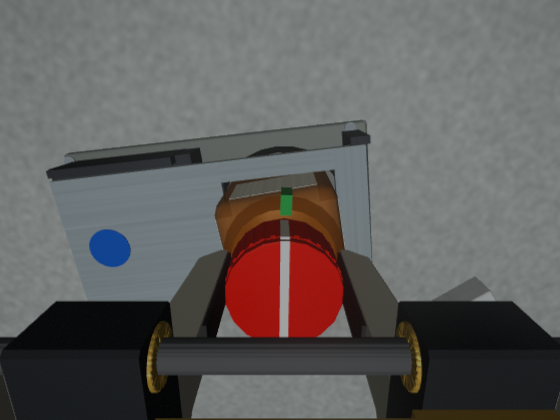

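The line now runs straight into the green mark: line at column 284, mark at 285.7, about -0.01 rad off. I'm lifting straight up.

Call:
drive_tool([
  {"slide": [0, -5, 0], "spin": 0, "grip": 0},
  {"slide": [0, -8, 0], "spin": 0, "grip": 0},
  {"slide": [0, -8, 0], "spin": 0, "grip": 0},
])

```text
t: 9.4
tcp_pos: [0.6032, 0.1108, 0.308]
ee_rot: [-1.574, 0.009, 0.834]
contact_force: [0.7, 0.2, -0.4]
width: 0.0542
```

```bash
python3 to.py .6024 .1091 .144 .837
```

```text
t 9.4 tip [0.6025 0.1092 0.1219] rot [-1.5738  0.0089  0.8336] need tool mm [ -0.4 -22.1  -0.1] spin -0.003 F [ 0.7  0.2 -0.4] M [-0.03 -0.17  0.06] w 0.0542 J [ 0.13  0.66 -0.62  1.92  0.56  0.75  0.02]
```

Call:
drive_tool([
  {"slide": [0, -9, 0], "spin": 0, "grip": 0},
  {"slide": [0, -8, 0], "spin": 0, "grip": 0},
  {"slide": [0, -2, 0], "spin": 0, "grip": 0},
  {"slide": [0, 0, 0], "spin": 0, "grip": 0},
  {"slide": [0, 0, 0], "spin": 0, "grip": 0},
])

```text
t: 9.9
tcp_pos: [0.6039, 0.1109, 0.3312]
ee_rot: [-1.577, 0.006, 0.833]
contact_force: [0.6, 0.3, -0.9]
width: 0.0535
```

```bash
python3 to.py .6024 .1091 .144 .837; python3 - <<'E'
from station import camera
from h import *
o=[]
for n,b in (("scene",(175,275,240,360)),("top",(150,270,220,364))):
    c=camera(n);np.savez(n+"3.npz",**c);i=c["img"][b[0]:b[1],b[2]:b[3]]
    o.append(cv2.resize(i,(480,400),interpolation=cv2.INTER_CUBIC)[:300 if n=="top" else 400])
cv2.imwrite("pics/f.png",cv2.hconcat([o[0][:300],o[1]])[:,:800,::-1] if 0 else cv2.resize(cv2.vconcat(o),(480,600))[:,:,::-1])
E
python3 to.py .6024 .1091 .144 .837
```

```text
t 9.9 tip [0.604  0.1093 0.1451] rot [-1.5768  0.0059  0.8325] need tool mm [-1.2  1.1  1. ] spin -0.004 F [ 0.6  0.3 -0.9] M [ 0.01 -0.17 -0.02] w 0.0535 J [ 0.15  0.63 -0.64  1.9   0.53  0.79  0.04]
t 10.0 tip [0.6038 0.1093 0.1449] rot [-1.5765  0.0063  0.8327] need tool mm [-1.1  0.9  0.9] spin -0.004 F [-0.   0.4  0.1] M [ 0.02 -0.19 -0.03] w 0.0536 J [ 0.15  0.63 -0.64  1.9   0.53  0.79  0.04]
```

View pics/f.png

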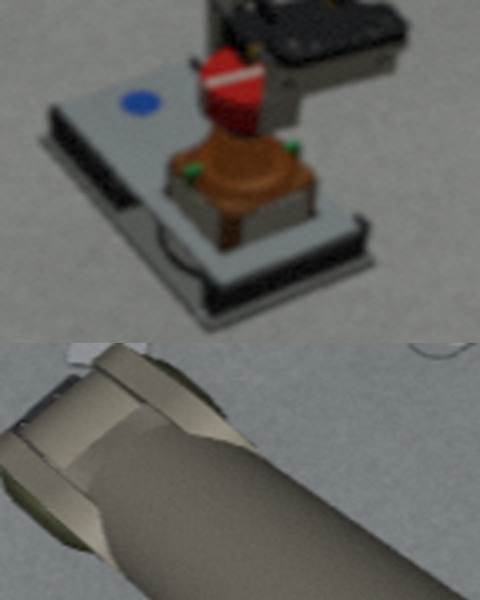

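The cap is free in the jaws. The jar sits seated in the level plate, its neck showing below the cap. A 44 mm lift puts the rim about 21 mm above the mouth, so I'm handing in.

```bash
python3 -c "
from station import sign_off
print(sign_off())"
```

```text
the job is handed in; nothing more can be done
None
```

The job is done and handed in at about 10 s on the robot's clock; no verdict was reported.

- **Plate:** I pressed the blue disc down. It then measured 42.9 mm above the bench from two views (42 mm when seated), and the plate lay flush between the lips. The contact briefly peaked at about 84 N, below the 120 N wrist limit but far more than the 5 N needed; I backed off at once. That push came from the fingertips, not the arm or gripper body.
- **Cap turn:** I unscrewed the cap counter-clockwise by 1.45 rad of hand turn. The jar appears to have turned about 0.1 rad with it. The last look put the white line within about 0.015 rad of the green mark. An earlier check gave 0.14–0.19 rad still to turn, depending on the cap centre assumed, so I turned 0.15.
- **Lift:** I raised the cap 44 mm, so its rim is about 21 mm above the mouth, worked out from the lift rather than measured. The hand is within 0.01 rad of level, the grip is 53.5 mm wide, and the force on the wrist is about zero.
- **Last image:** The jar is seated in the stand. While it turned, the hand drifted sideways by about 3 mm, so the jar may have shifted a little within its play. I touched nothing else.

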